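Blank off the open push-fit outlet of the laundry's water manifold

TASK

Take the thick blanking plug out of the wooden rack and push it down into the open push-fit outlet of the water manifold, fully home so that it locks. Then, still holding it, tug it straight up with about 10 N and keep the pull on for a second to check that it is locked, and let go, leaving it in place. Go gently: never push or pull the outlet with more than 20 N, handle nothing but the thick plug, and leave the thin plug and the other things where they are.

Things in the scene. Friction and masses are not known exactly. Their poses are not given: they have to be found in the camera images.
- plug: The thick plug, loose, 60 g, plastic, round, 101 mm tall, upright in one of the rack's holes. Origin: centre of its lower end (nose tip), z up. From the tip: conical nose 0-7 mm (diameter 10 to 18), land 7-11 mm (diameter 18), groove 11-18 mm (diameter 11.6), stem 18-60 mm (diameter 18), flange 60-65 mm (diameter 40), fluted grip 65-101 mm (diameter 30).
- plug_grip (a point): Point on the thick plug's axis in its grey round grip (30 mm in diameter), 86 mm above the tip and 15 mm below the top: hold the plug here, from above.
- thin_plug: The thin plug, loose, of the same height and form but with a 12 mm stem, 31 mm flange and 21 mm grip; it stands in the rack's other hole, 100 mm away, and stays there. Origin at the tip, z up. Either plug can be in either hole.
- rack: Fixed wooden block, 64 x 164 x 66 mm, with two through holes of 22 mm, 50 mm either side of its middle along its y axis; the plugs hang in them by their flanges, tips 6 mm above the worktop. Origin at the centre of its underside, z up.
- manifold: Fixed water manifold: steel base plate 100 x 160 x 10 mm and a grey block, 56 x 136 mm, top 44 mm above the worktop. On it, along its y axis: a short closed grey stub at y +38 mm (top at 60 mm) and the open white outlet at y -30 mm. A brass inlet sticks out at its +y end. Origin at the centre of the underside, z up.
- outlet_mouth (a point): Centre of the open mouth on top of the white outlet, 82 mm above the worktop, z up. The outlet is an upright tube, 34 mm outer, 20 mm bore diameter. Inside are three spring jaws over a hard stop. Their depth differs from outlet to outlet and cannot be seen or measured: home, the tip is 36 to 51 mm below the mouth, so feel for it. The flange stays 9 to 25 mm above the mouth.
- outlet (a joint): Travel of the outlet up (+) or down (-) from rest in its rubber mount, m; springs 6 N per mm (20 N is 0.0033). Spreading the jaws takes up to 13 N of push, falling off before they snap into the groove and lock, at most 2.5 mm above the stop. A resisting push of 16 N or more means stop reached and locked; a locked plug cannot be pulled out with 20 N.
- mug_1: Black and white mug, 82 x 114 x 97 mm, bystander behind the work. Origin at the centre of its underside.
- can_1: Drinks can, 53 mm across, 134 mm tall, bystander right of the manifold. Origin at the centre of its underside.
- tape_1: Roll of tape lying flat, 92 mm across, 48 mm tall, bystander left of the rack. Origin at the centre of its underside.
- pegs_1: Green clothes peg, 15 x 72 x 12 mm, bystander behind the manifold. Origin at the centre of its underside.
- scissors_1: Blue-handled scissors lying flat, 87 x 199 x 9 mm, bystander at the right. Origin at the centre of the underside.
- box_1: Green tea carton, 70 x 122 x 72 mm, bystander at the left. Origin at the centre of its underside.

How it is judged:
By the outcome, as a careful person would: the job done as asked, in the order asked, and still so for the second after the job is handed in, with the robot touching nothing.
It also fails if it takes over 54 s, if anything falls off the work surface, if the arm or the gripper's body presses on something with over 40 N, if the wrist force passes 120 N, or if a joint passes its speed limit or range.

ROBOT

A 6-joint arm with a two-finger parallel gripper is mounted at the origin on a cart in front of the work surface, level with it; the furniture and walls round the work are solid. World frame = base frame: x ahead of the robot, y to its left, z up, the work surface at z = 0. Lengths are in m, angles in degrees, forces in N, time in s.
With the tool pointing down it reaches from about 0.35 to 0.975 m from the base axis. Payload 7.1 kg.
Tool frame: the origin (TCP) lies midway between the tips of the shut fingers; the grasp point (between the pads) lies 19 mm behind it; z points along the fingers, y is the line along which they close (so a half turn about z gives the same grasp; the last joint's range is limited). The gripper opens to 88 mm and grips with 3 to 60 N. Pads are 20 mm wide; open, the fingers measure 115 mm over their backs; the gripper's body (75 mm by 178 mm) begins 61 mm behind the grasp point.
Start: joints at [75.401, 24.242, 93.386, -0, 62.372, -1.089], TCP at [0.146, 0.608, 0.223] pointing down, gripper open.
Joint ranges: [-172.04, 172.04], [-51.8, 120.97], [4.93, 147.93], [-75.15, 255.16], [6.16, 154.13], [-145.62, 145.62]. Speed limits (degrees/s): [136.94, 136.94, 172.46, 180, 180, 180].

INTERFACE

Orientations are given as a 3x3 rotation matrix whose columns are the frame's x, y, z axes.
In Python, from cell import env gives the robot as it stands. The module is installed in compiled form; this text tells all that it offers.
- The arm moves only by the tool apply_moves, never from a script. Its argument "increments" is a list of rows, each an object with "fingers": the finger opening in mm, from 0 to 87.8; "offset": the shift along the tool's x, y, z in units of 40 mm (1.0 is 40 mm), a list of three; "spin": the turn about the tool's z in degrees. In form: [{"fingers": fingers, "offset": [x, y, z], "spin": spin}, ...]. A call has 1 to 10 rows; each row shifts and turns the commanded pose from where the row before left it, along the tool's axes as they then stand; what a row does not reach is not made up. A row lasts 1/10 s, in which the tool goes at most 50 mm and 8.59 degrees, less where a joint would pass 70% of its speed; a pose out of reach is approached as far as the arm can. A call is refused whole if a number of a shift passes 1 or a number of a turn 8.59, either way. A call with a gripper value outside its range is refused whole. The fingers move at their own pace and stop on an object; "grip_force" is the grip in N (left out, the last holds). Time passes only in rows, so rows that do not move let the fingers close. It gives the time, the measured TCP pose, the force, the opening and the grip force at its end, in the units of the state.
- env.observe(): the state, without advancing time (a new reading comes with each control period).
- env.get_image(name): name is "scene" or "top" or "wrist"; returns (picture, depth): 384x512x3 uint8, red, green, blue; 384x512 float32, m along the optical axis (not along the pixel's ray), 0 where there is no reading.
- env.get_calibration(name): a dict with "intrinsics" (3x3 intrinsics, pixels), "dist_coeffs" ([k1, k2, p1, p2, k3] as OpenCV has them; the pictures are not rectified), "rvec" (rotation vector, rad) and "tvec" (3), from world to camera coordinates, as OpenCV has them; the wrist camera has in their place "tool_from_camera" (4x4, takes a point from camera to tool coordinates, whose origin is the TCP and whose axes are the flange's). Camera axes: x right, y down, z forward; pixel columns grow to the right and rows downward; lengths in m; the calibration is good to about 2 mm. A picture is of the moment at which its call begins: read the wrist's pose just before it. get_calibration takes no time and is no camera call.
- env.close_job(): hands the job in; it is judged then, once.
The state is a dict: "t": time; "joint_positions": joint angles; "qvel": joint speeds; "tau": joint torques, N m; "tcp_pos": TCP position; "tool_rot": TCP orientation; "ft_force": force on the tool from outside, world axes, zero at the start; "ft_torque": the same for the moment, N m; "width": finger opening in m; "grasp_force": force on a finger pad.
Only numpy, scipy, OpenCV 4.12 (cv2) and the standard library are available. Lean on these libraries where they do the work, as an engineer would, in place of code of your own. Each camera call takes 0.05 s, during which the arm holds its last target. There are 200 camera calls.

## Working session

There is one attempt and no reset: what is moved stays moved. The work goes in short steps, Python scripts to look and compute and a tool call to move; the robot and the scene stay as the last step left them, time stands still between calls to the robot, and variables do not carry over. Pictures are saved under pics/ and viewed, at most 10 in all, crops included, and the job is handed in when it is done.

Besides the shell and the picture viewer there is one more tool, called after "Call:" by a JSON object that holds its "fn" and its "kwargs". apply_moves: Moves the arm, as the interface text tells. Its arguments: {"type":"object","properties":{"increments":{"type":"array","items":{"type":"object","properties":{"fingers":{"type":"number"},"offset":{"type":"array","items":{"type":"number"}},"spin":{"type":"number"}}}},"grip_force":{"type":"number"}},"required":["increments"]}

```bash
mkdir -p pics
cat > h.py <<'E'
import numpy as np, cv2
from cell import env
def save(name,fn):
    s=env.observe(); p,d=env.get_image(name); np.savez('%s.npz'%fn,p=p,d=d,tp=s['tcp_pos'],R=s['tool_rot'])
    cv2.imwrite('pics/%s.png'%fn,p[:,:,::-1]); return p,d
def cam(name,tp=None,R=None):
    c=env.get_calibration(name);K=np.array(c['intrinsics']);D=np.array(c['dist_coeffs'],float)
    if 'rvec' in c:
        Rc=cv2.Rodrigues(np.array(c['rvec'],float))[0];t=np.array(c['tvec'],float).ravel();return K,D,Rc.T,-Rc.T@t
    T=np.array(c['tool_from_camera']);return K,D,R@T[:3,:3],R@T[:3,3]+tp
def ray(cm,uv,z):
    K,D,A,o=cm;n=cv2.undistortPoints(np.array(uv,float).reshape(-1,1,2),K,D).reshape(-1,2)
    d=np.c_[n,np.ones(len(n))]@A.T
    return o+d*((z-o[2])/d[:,2])[:,None]
def cloud(cm,d):
    K,D,A,o=cm;h,w=d.shape;u,v=np.meshgrid(np.arange(w),np.arange(h))
    n=cv2.undistortPoints(np.stack([u,v],-1).reshape(-1,1,2).astype(float),K,D).reshape(-1,2)
    return (np.c_[n,np.ones(len(n))]*d.reshape(-1,1))@A.T+o
E
python3 - <<'E'
from h import *
for n in ['scene','top']:
    save(n,n+'1'); c=cam(n); print(n,c[3],c[2][:,2])
s=env.observe();print(s['tcp_pos'],np.array(s['tool_rot']).round(3),s['width'],s['t'])
E
```

```text
scene [-0.01417739  1.17485926  0.8208935 ] [ 0.40658981 -0.76812381 -0.49464183]
top [0.40524717 0.00992961 1.27202434] [ 0.13331068  0.00721803 -0.99104801]
[0.14584369 0.60723405 0.22198782] [[-0.972  0.234 -0.   ]
 [ 0.234  0.972 -0.001]
 [ 0.    -0.001 -1.   ]] 0.08775009621457275 0.1
```

View pics/top1.png

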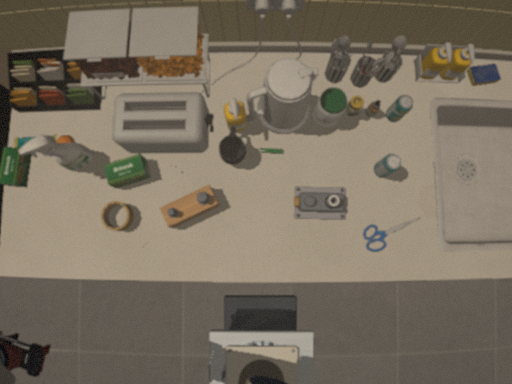

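View pics/scene1.png

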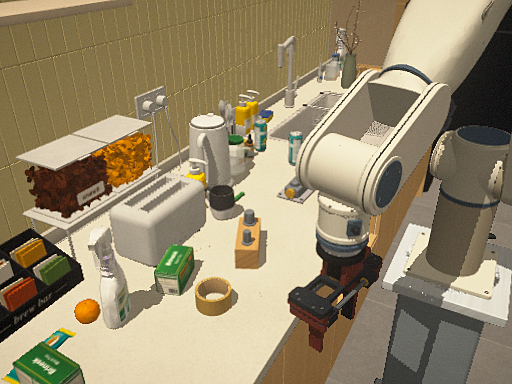

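The top view shows the rack around (190,206), with the larger plug at (203,197) and the thin one at (174,211). The white outlet is at (334,201). Next I measure these with depth and rays.

Run:
```python
from h import *
f=np.load('top1.npz');c=cam('top');P=cloud(c,f['d']).reshape(384,512,3)
print(ray(c,[[203,197],[174,211]],.107),ray(c,[[334,201]],.082))
for n,(u,v),z0,z1 in [('thick',(203,197),.095,.12),('thin',(174,211),.095,.12),('outlet',(334,201),.07,.09)]:
    Q=P[v-14:v+15,u-14:u+15]; m=(Q[...,2]>z0)&(Q[...,2]<z1); q=Q[m]
    yy,xx=np.nonzero(m)
    print(n,m.sum(),q.mean(0),np.ptp(q,0),(q.max(0)+q.min(0))/2,xx.mean()+u-14,yy.mean()+v-14)
Q=P[180:230,155:225].reshape(-1,3);q=Q[(Q[:,2]>.055)&(Q[:,2]<.075)][:,:2]
print('rack',cv2.minAreaRect((q*1000).astype(np.float32)))
Q=P[180:225,290:352].reshape(-1,3);q=Q[(Q[:,2]>.036)&(Q[:,2]<.05)][:,:2]
print('mani',cv2.minAreaRect((q*1000).astype(np.float32)))
p=f['p'];a=cv2.resize(p[180:230,155:225],None,fx=6,fy=6,interpolation=2);b=cv2.resize(p[180:230,285:355],None,fx=5.6,fy=6,interpolation=2)
cv2.imwrite('pics/crop1.png',np.hstack([a[:,:400],b])[:,:,::-1])
```

```text
[[0.5484673  0.16850861 0.107     ]
 [0.50758812 0.25184914 0.107     ]] [[ 0.54050995 -0.21384768  0.082     ]]
thick 90 [0.54954879 0.17194296 0.10656776] [0.0292922  0.02889914 0.01659828] [0.54884541 0.17189974 0.10388737] 201.84444444444443 196.64444444444445
thin 52 [0.50616738 0.26221051 0.10614253] [0.02091794 0.02090581 0.01406046] [0.50668778 0.26274587 0.10454316] 170.5 211.5
outlet 84 [ 0.54320403 -0.2103936   0.08071394] [0.03281681 0.03224608 0.0181766 ] [ 0.5425779  -0.21030418  0.07918311] 332.73809523809524 200.14285714285714
rack ((528.052978515625, 218.50271606445312), (65.81309509277344, 166.53160095214844), 25.71392059326172)
mani ((544.2723999023438, -176.02346801757812), (147.78298950195312, 56.436031341552734), 88.50042724609375)
```

View pics/crop1.png

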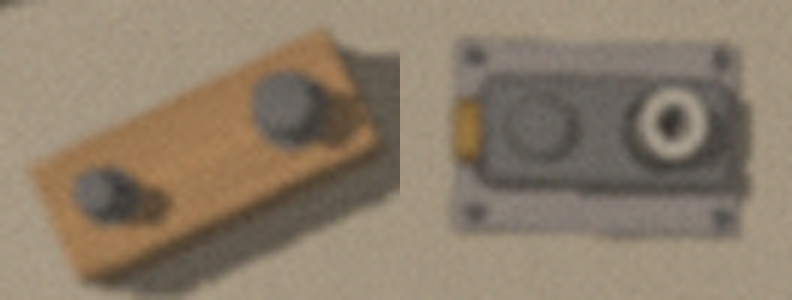

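The thick plug is at (0.549, 0.172) with its top at 0.107. The plugs are 100 mm apart, as they should be. The outlet mouth is at about (0.543, -0.210, 0.081). I'll move to above the plug.

Call:
{"fn": "apply_moves", "kwargs": {"increments": [{"fingers": 60, "offset": [-0.5, -0.33, 0], "spin": 0}, {"fingers": 60, "offset": [-0.9, -0.6, 0], "spin": 0}, {"fingers": 60, "offset": [-0.9, -0.6, 0], "spin": 0}, {"fingers": 60, "offset": [-0.9, -0.6, 0], "spin": 0}, {"fingers": 60, "offset": [-0.9, -0.6, 0], "spin": 0}, {"fingers": 60, "offset": [-0.9, -0.6, 0], "spin": 0}, {"fingers": 60, "offset": [-0.9, -0.6, 0], "spin": 0}, {"fingers": 60, "offset": [-0.9, -0.6, 0], "spin": 0}, {"fingers": 60, "offset": [-0.9, -0.6, 0], "spin": 0}, {"fingers": 60, "offset": [-0.9, -0.6, 0], "spin": 0}]}}

```text
t: 1.1
tcp_pos: [0.4277, 0.3029, 0.2225]
tool_rot: [[-0.972, 0.234, -0.0], [0.234, 0.972, -0.0], [0.0, -0.0, -1.0]]
ft_force: [0.8, 1.0, 0.8]
width: 0.0601
grasp_force: 0.0
```

Call:
{"fn": "apply_moves", "kwargs": {"increments": [{"fingers": 60, "offset": [-0.9, -0.6, 0], "spin": 0}, {"fingers": 60, "offset": [-0.9, -0.6, 0], "spin": 0}, {"fingers": 60, "offset": [-0.9, -0.6, 0], "spin": 0}, {"fingers": 60, "offset": [-0.6, -0.4, 0], "spin": 0}, {"fingers": 60, "offset": [0, 0, 0], "spin": 0}, {"fingers": 60, "offset": [0, 0, 0], "spin": 0}]}}

```text
t: 1.7
tcp_pos: [0.5344, 0.1876, 0.2222]
tool_rot: [[-0.972, 0.235, -0.001], [0.235, 0.972, -0.0], [0.001, -0.0, -1.0]]
ft_force: [-0.2, 0.2, 0.8]
width: 0.0602
grasp_force: 0.0
```

Run:
```python
from h import *
s=env.observe();print(s['tcp_pos'],np.array(s['tool_rot']).round(4),s['width'],s['t'],s['ft_force'],s['joint_positions'])
p,d=save('wrist','w1');c=cam('wrist',s['tcp_pos'],np.array(s['tool_rot']));P=cloud(c,d);print(c[3],c[2][:,2])
m=(P[:,2]>.1)&(P[:,2]<.112)&(np.hypot(P[:,0]-.549,P[:,1]-.172)<.04)
q=P[m];print(m.sum(),q.mean(0),np.ptp(q,0),(q.max(0)+q.min(0))/2)
if m.sum()>5: print(cv2.minEnclosingCircle((q[:,:2]*1000).astype(np.float32)))
```

```text
[0.53440779 0.18764817 0.22218574] [[-9.719e-01  2.352e-01 -1.200e-03]
 [ 2.352e-01  9.719e-01 -1.000e-04]
 [ 1.100e-03 -4.000e-04 -1.000e+00]] 0.060185130674252824 1.7 [-0.16218818  0.21841522  0.83832396] [ 1.81349845e+01  1.94121449e+01  1.00903088e+02  1.90378409e-02
  5.97515632e+01 -5.82693950e+01]
[0.465658   0.20485312 0.38540547] [ 0.25312935 -0.0617438  -0.96546012]
677 [0.55061015 0.17466659 0.10746355] [0.02924181 0.03023514 0.00994145] [0.55111901 0.17439811 0.1049826 ]
((551.744873046875, 174.53012084960938), 15.64472770690918)
```

View pics/w1.png

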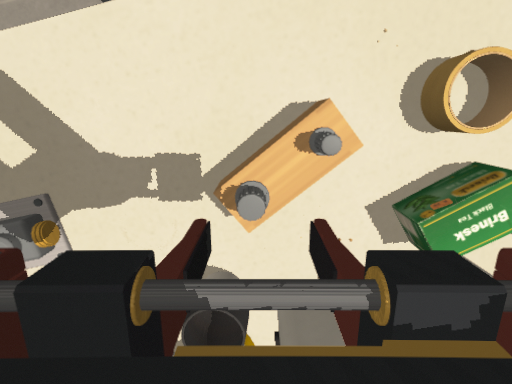

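Wrist view: the thick plug is at (252,203) and the thin one at (325,142). The measured position is (0.551, 0.1745) with the top at 0.107. I'll centre over it and go down.

Call:
{"fn": "apply_moves", "kwargs": {"increments": [{"fingers": 60, "offset": [-0.24, -0.11, 0.3], "spin": 0}, {"fingers": 60, "offset": [-0.24, -0.11, 0.5], "spin": 0}, {"fingers": 60, "offset": [0, 0, 0.5], "spin": 0}, {"fingers": 60, "offset": [0, 0, 0.5], "spin": 0}, {"fingers": 60, "offset": [0, 0, 0.5], "spin": 0}, {"fingers": 60, "offset": [0, 0, 0.5], "spin": 0}, {"fingers": 60, "offset": [0, 0, 0.4], "spin": 0}, {"fingers": 60, "offset": [0, 0, 0.25], "spin": 0}, {"fingers": 60, "offset": [0, 0, 0.2], "spin": 0}, {"fingers": 60, "offset": [0, 0, 0], "spin": 0}]}}

```text
t: 2.75
tcp_pos: [0.5506, 0.1751, 0.0757]
tool_rot: [[-0.972, 0.233, -0.002], [0.233, 0.972, -0.0], [0.001, -0.001, -1.0]]
ft_force: [-0.5, -0.2, -0.3]
width: 0.06
grasp_force: 0.0
```

Call:
{"fn": "apply_moves", "kwargs": {"increments": [{"fingers": 45, "offset": [0, 0, 0], "spin": 0}, {"fingers": 36, "offset": [0, 0, 0], "spin": 0}, {"fingers": 30, "offset": [0, 0, 0], "spin": 0}, {"fingers": 24, "offset": [0, 0, 0], "spin": 0}, {"fingers": 20, "offset": [0, 0, 0], "spin": 0}, {"fingers": 20, "offset": [0, 0, 0], "spin": 0}, {"fingers": 20, "offset": [0, 0, 0], "spin": 0}, {"fingers": 20, "offset": [0, 0, 0], "spin": 0}], "grip_force": 45}}

```text
t: 3.55
tcp_pos: [0.5516, 0.1751, 0.0772]
tool_rot: [[-0.972, 0.234, 0.001], [0.234, 0.972, 0.0], [-0.001, 0.0, -1.0]]
ft_force: [-1.1, -0.6, 6.2]
width: 0.0296
grasp_force: 45.0
```

Call:
{"fn": "apply_moves", "kwargs": {"increments": [{"fingers": 20, "offset": [0, 0, -0.15], "spin": 0}, {"fingers": 20, "offset": [0, 0, -0.3], "spin": 0}, {"fingers": 20, "offset": [0, 0, -0.5], "spin": 0}, {"fingers": 20, "offset": [0, 0, -0.5], "spin": 0}, {"fingers": 20, "offset": [0, 0, -0.5], "spin": 0}, {"fingers": 20, "offset": [0, 0, -0.5], "spin": 0}, {"fingers": 20, "offset": [0, 0, -0.5], "spin": 0}, {"fingers": 20, "offset": [0, 0, -0.5], "spin": 0}, {"fingers": 20, "offset": [0, 0, -0.3], "spin": 0}, {"fingers": 20, "offset": [0, 0, 0], "spin": 0}]}}

```text
t: 4.55
tcp_pos: [0.5523, 0.1753, 0.2288]
tool_rot: [[-0.972, 0.234, 0.004], [0.234, 0.972, 0.001], [-0.003, 0.002, -1.0]]
ft_force: [1.0, 0.1, -0.8]
width: 0.0298
grasp_force: 45.0
```

Run:
```python
from h import *
s=env.observe();R=np.array(s['tool_rot']);print(s['tcp_pos'],R.round(4),s['width'],s['t'],s['ft_force'],s['grasp_force'])
p,d=save('wrist','w2')
p,d=save('top','top2');P=cloud(cam('top'),d)
q=P[(P[:,2]>.14)&(np.hypot(P[:,0]-.55,P[:,1]-.175)<.12)];print(len(q))
T=np.array([.543,-.2104,s['tcp_pos'][2]]);print('tool delta units',R.T@(T-s['tcp_pos'])/.04)
```

```text
[0.55230313 0.17532289 0.228828  ] [[-0.9723  0.2336  0.0035]
 [ 0.2336  0.9723  0.001 ]
 [-0.0032  0.0018 -1.    ]] 0.02977081326261462 4.55 [ 1.04139388  0.07268766 -0.75236789] 44.99972641468048
5931
tool delta units [-2.02662023 -9.43056891 -0.01079615]
```

View pics/w2.png

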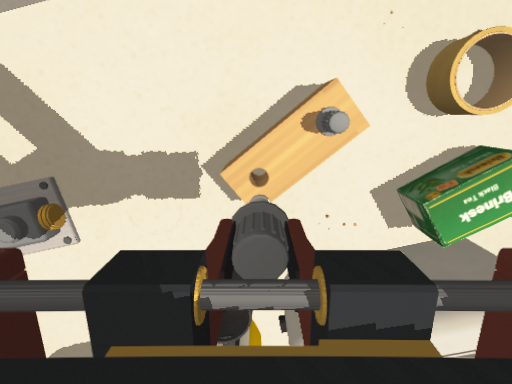

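Wrist view: the plug is held upright, with its top at (260,245) and its nose near (261,200). The rack hole at (260,177) is empty. I'll move toward the outlet and stop about 80 mm short for a close look.

Call:
{"fn": "apply_moves", "kwargs": {"increments": [{"fingers": 20, "offset": [-0.13, -0.4, 0], "spin": 0}, {"fingers": 20, "offset": [-0.23, -0.85, 0], "spin": 0}, {"fingers": 20, "offset": [-0.23, -0.9, 0], "spin": 0}, {"fingers": 20, "offset": [-0.23, -0.9, 0], "spin": 0}, {"fingers": 20, "offset": [-0.23, -0.9, 0], "spin": 0}, {"fingers": 20, "offset": [-0.23, -0.9, 0], "spin": 0}, {"fingers": 20, "offset": [-0.23, -0.9, 0], "spin": 0}, {"fingers": 20, "offset": [-0.22, -0.8, 0], "spin": 0}, {"fingers": 20, "offset": [-0.15, -0.6, 0], "spin": 0}, {"fingers": 20, "offset": [-0.15, -0.28, 0], "spin": 0}]}}

```text
t: 5.65
tcp_pos: [0.5596, -0.1356, 0.2255]
tool_rot: [[-0.972, 0.236, -0.002], [0.236, 0.972, 0.0], [0.002, -0.0, -1.0]]
ft_force: [0.3, -0.2, -0.8]
width: 0.0292
grasp_force: 45.0
```

Call:
{"fn": "apply_moves", "kwargs": {"increments": [{"fingers": 20, "offset": [0, 0, 0], "spin": 0}, {"fingers": 20, "offset": [0, 0, 0], "spin": 0}, {"fingers": 20, "offset": [0, 0, 0], "spin": 0}]}}

```text
t: 5.95
tcp_pos: [0.5606, -0.1319, 0.2264]
tool_rot: [[-0.973, 0.233, -0.001], [0.233, 0.973, 0.0], [0.001, 0.0, -1.0]]
ft_force: [-0.3, -0.0, -0.6]
width: 0.0297
grasp_force: 45.0
```

Run:
```python
from h import *
s=env.observe();R=np.array(s['tool_rot']);print(s['tcp_pos'],R.round(4),s['width'],s['t'],s['ft_force'],s['grasp_force'])
p,d=save('wrist','w3');c=cam('wrist',s['tcp_pos'],R);P=cloud(c,d)
m=(P[:,2]>.076)&(P[:,2]<.09)&(np.hypot(P[:,0]-.543,P[:,1]+.21)<.03)
q=P[m];print(m.sum(),q.mean(0),np.ptp(q,0));
t=q[q[:,2]>.079]
print(cv2.minEnclosingCircle((t[:,:2]*1000).astype(np.float32)),np.median(t[:,2]))
idx=np.nonzero(m)[0];v,u=np.divmod(idx,512);print('px',u.min(),u.max(),v.min(),v.max())
```

```text
[ 0.56064973 -0.13188355  0.22638668] [[-9.726e-01  2.326e-01 -6.000e-04]
 [ 2.326e-01  9.726e-01  4.000e-04]
 [ 7.000e-04  2.000e-04 -1.000e+00]] 0.029651049268631637 5.95 [-0.31871107 -0.04987618 -0.58597801] 44.99985337257385
549 [ 0.54500289 -0.21065998  0.08217277] [0.03348308 0.03355402 0.00932112]
((545.6203002929688, -211.52377319335938), 16.84044647216797) 0.08291295656960185
px 171 202 169 199
```

View pics/w3.png

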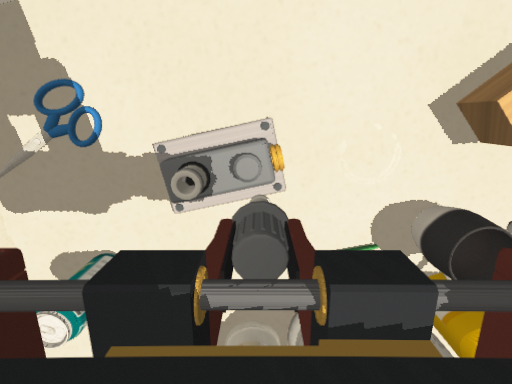

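Wrist view: the outlet mouth is at (188,181) and the held plug's top at (260,260), its nose just above at (260,200). Next I measure the plug's axis in the same frame, so that calibration bias cancels.

Run:
```python
from h import *
f=np.load('w3.npz');tp=f['tp'];R=f['R'];c=cam('wrist',tp,R);P=cloud(c,f['d']).reshape(384,512,3)
Q=P[195:285,225:297].reshape(-1,3)-tp
print('heights',np.histogram(Q[:,2],bins=np.arange(-.08,.06,.005)))
q=Q[(Q[:,2]>.026)&(Q[:,2]<.04)&(np.hypot(Q[:,0],Q[:,1])<.025)]
print('top',len(q),np.median(q[:,2]),cv2.minEnclosingCircle((q[:,:2]*1000).astype(np.float32)),q.mean(0),np.ptp(q,0))
for a,b in [(-.08,-.06),(-.01,0),(0,.01),(.01,.02)]:
    q=Q[(Q[:,2]>a)&(Q[:,2]<b)&(np.hypot(Q[:,0],Q[:,1])<.03)]
    if len(q)>5: print(a,len(q),(q@R).min(0)*1e3,(q@R).max(0)*1e3)
```

```text
heights (array([   0,    0,    0,   21,   44,   13,   22,    3,    0,    0,    0,
          0,    0,    0,  404,  260,  190,  222,  228,  244,  309,  650,
       1987,  125,  110,   91,   71,   24]), array([-8.0000000e-02, -7.5000000e-02, -7.0000000e-02, -6.5000000e-02,
       -6.0000000e-02, -5.5000000e-02, -5.0000000e-02, -4.5000000e-02,
       -4.0000000e-02, -3.5000000e-02, -3.0000000e-02, -2.5000000e-02,
       -2.0000000e-02, -1.5000000e-02, -1.0000000e-02, -5.0000000e-03,
        6.9388939e-17,  5.0000000e-03,  1.0000000e-02,  1.5000000e-02,
        2.0000000e-02,  2.5000000e-02,  3.0000000e-02,  3.5000000e-02,
        4.0000000e-02,  4.5000000e-02,  5.0000000e-02,  5.5000000e-02,
        6.0000000e-02]))
top 2670 0.030782105323003878 ((-2.1246376037597656, 1.3669248819351196), 20.02276611328125) [-0.00208942  0.00096859  0.03085593] [0.02847891 0.03747347 0.01397963]
-0.08 21 [ 2.98069479 -7.53170733 60.03058458] [ 8.14187714  7.95142832 62.93727224]
-0.01 664 [  2.49418285 -17.57268424   0.19672462] [19.17824178 18.34198774  9.53381122]
0 412 [  3.69375928 -20.17233473  -9.94019415] [15.48474152 22.01579078 -0.08787068]
0.01 472 [  4.2561609  -19.19239948 -19.9969522 ] [15.2741032  21.04074649 -9.99641364]
```

The plug's axis is on the TCP to within 0.5 mm, and its tip is 70 mm below the TCP. I'll move over the mouth and bring the tip to about 6 mm above it.

Call:
{"fn": "apply_moves", "kwargs": {"increments": [{"fingers": 20, "offset": [-0.02, -0.4, 0], "spin": 0}, {"fingers": 20, "offset": [-0.02, -0.6, 0], "spin": 0}, {"fingers": 20, "offset": [-0.02, -0.6, 0], "spin": 0}, {"fingers": 20, "offset": [-0.02, -0.42, 0], "spin": 0}, {"fingers": 20, "offset": [0, 0, 0.3], "spin": 0}, {"fingers": 20, "offset": [0, 0, 0.5], "spin": 0}, {"fingers": 20, "offset": [0, 0, 0.5], "spin": 0}, {"fingers": 20, "offset": [0, 0, 0.3], "spin": 0}, {"fingers": 20, "offset": [0, 0, 0], "spin": 0}, {"fingers": 20, "offset": [0, 0, 0], "spin": 0}]}}

```text
t: 7.0
tcp_pos: [0.5453, -0.212, 0.1627]
tool_rot: [[-0.972, 0.233, -0.0], [0.233, 0.972, 0.0], [0.0, 0.0, -1.0]]
ft_force: [0.4, -0.7, -0.9]
width: 0.0294
grasp_force: 45.0
```

Run:
```python
from h import *
s=env.observe();R=np.array(s['tool_rot']);print(s['tcp_pos'],R.round(4),s['t'],s['ft_force'])
p,d=save('wrist','w4')
p2,d2=save('scene','s4')
K,D,A,o=cam('scene');uv=cv2.projectPoints(np.array([[.544,-.211,.1]]),cv2.Rodrigues(A.T)[0],-A.T@o,K,D)[0].ravel().astype(int);print(uv)
u,v=uv;a=cv2.resize(p2[max(v-50,0):v+50,max(u-50,0):u+50],(400,400));b=cv2.resize(p[120:280,180:340],(400,400))
cv2.imwrite('pics/c4.png',np.hstack([a,b])[:,:,::-1])
```

```text
[ 0.54526803 -0.21195518  0.16265977] [[-9.724e-01  2.333e-01 -2.000e-04]
 [ 2.333e-01  9.724e-01  2.000e-04]
 [ 3.000e-04  1.000e-04 -1.000e+00]] 7.0 [ 0.39205688 -0.71779367 -0.89659692]
[303 162]
```

View pics/c4.png

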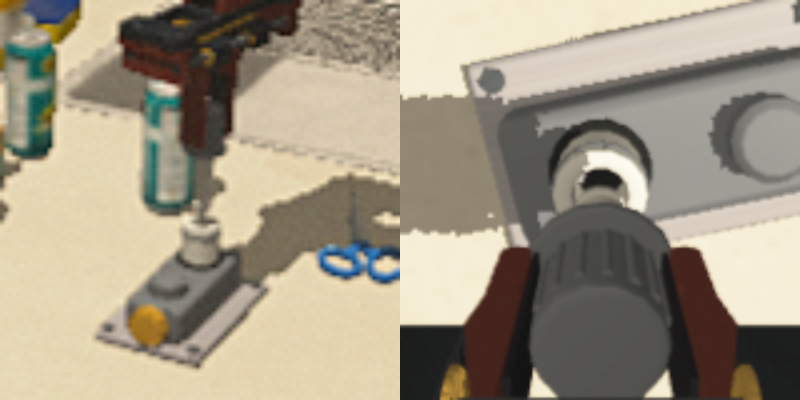

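The nose is lined up with the mouth: in the crop the mouth is centred near (602,180) and the nose sits inside its outline. I'll enter slowly.

Call:
{"fn": "apply_moves", "kwargs": {"increments": [{"fingers": 20, "offset": [0, 0, 0.1], "spin": 0}, {"fingers": 20, "offset": [0, 0, 0.1], "spin": 0}, {"fingers": 20, "offset": [0, 0, 0.1], "spin": 0}, {"fingers": 20, "offset": [0, 0, 0.1], "spin": 0}, {"fingers": 20, "offset": [0, 0, 0], "spin": 0}]}}

```text
t: 7.6
tcp_pos: [0.5446, -0.2121, 0.1459]
tool_rot: [[-0.972, 0.234, -0.001], [0.234, 0.972, 0.0], [0.001, 0.0, -1.0]]
ft_force: [-0.6, -0.2, -0.5]
width: 0.0294
grasp_force: 45.0
```

Call:
{"fn": "apply_moves", "kwargs": {"increments": [{"fingers": 20, "offset": [0, 0, 0.05], "spin": 0}, {"fingers": 20, "offset": [0, 0, 0.05], "spin": 0}, {"fingers": 20, "offset": [0, 0, 0.05], "spin": 0}, {"fingers": 20, "offset": [0, 0, 0], "spin": 0}]}}

```text
t: 8.0
tcp_pos: [0.5449, -0.2122, 0.1404]
tool_rot: [[-0.972, 0.234, -0.0], [0.234, 0.972, 0.0], [0.0, 0.0, -1.0]]
ft_force: [0.3, 0.0, -0.1]
width: 0.0292
grasp_force: 45.0
```

Call:
{"fn": "apply_moves", "kwargs": {"increments": [{"fingers": 20, "offset": [0, 0, 0.05], "spin": 0}, {"fingers": 20, "offset": [0, 0, 0.05], "spin": 0}, {"fingers": 20, "offset": [0, 0, 0.05], "spin": 0}, {"fingers": 20, "offset": [0, 0, 0], "spin": 0}]}}

```text
t: 8.4
tcp_pos: [0.5449, -0.2121, 0.1343]
tool_rot: [[-0.972, 0.234, -0.001], [0.234, 0.972, 0.0], [0.001, 0.0, -1.0]]
ft_force: [0.1, 0.4, -0.9]
width: 0.0292
grasp_force: 45.0
```

Call:
{"fn": "apply_moves", "kwargs": {"increments": [{"fingers": 20, "offset": [0, 0, 0.05], "spin": 0}, {"fingers": 20, "offset": [0, 0, 0.05], "spin": 0}, {"fingers": 20, "offset": [0, 0, 0], "spin": 0}]}}

```text
t: 8.7
tcp_pos: [0.5449, -0.2121, 0.1304]
tool_rot: [[-0.972, 0.234, -0.0], [0.234, 0.972, 0.0], [0.0, 0.0, -1.0]]
ft_force: [-0.4, -0.3, -0.9]
width: 0.0297
grasp_force: 45.0
```

Call:
{"fn": "apply_moves", "kwargs": {"increments": [{"fingers": 20, "offset": [0, 0, 0.05], "spin": 0}, {"fingers": 20, "offset": [0, 0, 0], "spin": 0}]}}

```text
t: 8.9
tcp_pos: [0.545, -0.2122, 0.1285]
tool_rot: [[-0.972, 0.234, -0.0], [0.234, 0.972, 0.0], [0.0, 0.0, -1.0]]
ft_force: [-0.4, 0.4, -1.2]
width: 0.0298
grasp_force: 45.0
```

Call:
{"fn": "apply_moves", "kwargs": {"increments": [{"fingers": 20, "offset": [0, 0, 0.04], "spin": 0}, {"fingers": 20, "offset": [0, 0, 0], "spin": 0}]}}

```text
t: 9.1
tcp_pos: [0.5452, -0.2122, 0.1272]
tool_rot: [[-0.972, 0.234, 0.0], [0.234, 0.972, 0.0], [-0.0, 0.0, -1.0]]
ft_force: [-0.0, 0.6, 1.4]
width: 0.0292
grasp_force: 45.0
```

Call:
{"fn": "apply_moves", "kwargs": {"increments": [{"fingers": 20, "offset": [0, 0, 0.04], "spin": 0}, {"fingers": 20, "offset": [0, 0, 0], "spin": 0}]}}

```text
t: 9.3
tcp_pos: [0.5454, -0.2123, 0.1258]
tool_rot: [[-0.972, 0.234, 0.001], [0.234, 0.972, -0.0], [-0.001, -0.0, -1.0]]
ft_force: [-0.6, 1.1, 4.6]
width: 0.0294
grasp_force: 45.0
```

Call:
{"fn": "apply_moves", "kwargs": {"increments": [{"fingers": 20, "offset": [0, 0, 0.04], "spin": 0}, {"fingers": 20, "offset": [0, 0, 0], "spin": 0}]}}

```text
t: 9.5
tcp_pos: [0.5456, -0.2125, 0.1244]
tool_rot: [[-0.972, 0.234, 0.001], [0.234, 0.972, -0.001], [-0.001, -0.0, -1.0]]
ft_force: [-0.3, 0.2, 6.3]
width: 0.0293
grasp_force: 45.0
```

Call:
{"fn": "apply_moves", "kwargs": {"increments": [{"fingers": 20, "offset": [0, 0, 0.03], "spin": 0}, {"fingers": 20, "offset": [0, 0, 0], "spin": 0}]}}

```text
t: 9.7
tcp_pos: [0.5458, -0.2125, 0.1234]
tool_rot: [[-0.972, 0.234, 0.002], [0.234, 0.972, -0.001], [-0.002, -0.0, -1.0]]
ft_force: [-0.7, 0.0, 6.8]
width: 0.0297
grasp_force: 45.0
```

Call:
{"fn": "apply_moves", "kwargs": {"increments": [{"fingers": 20, "offset": [0, 0, 0.03], "spin": 0}, {"fingers": 20, "offset": [0, 0, 0], "spin": 0}]}}

```text
t: 9.9
tcp_pos: [0.5458, -0.2126, 0.1224]
tool_rot: [[-0.972, 0.234, 0.002], [0.234, 0.972, -0.001], [-0.002, -0.0, -1.0]]
ft_force: [-0.9, -1.0, 7.6]
width: 0.0293
grasp_force: 45.0
```

Call:
{"fn": "apply_moves", "kwargs": {"increments": [{"fingers": 20, "offset": [0, 0, 0.03], "spin": 0}, {"fingers": 20, "offset": [0, 0, 0], "spin": 0}]}}

```text
t: 10.1
tcp_pos: [0.545, -0.2123, 0.1201]
tool_rot: [[-0.972, 0.234, 0.0], [0.234, 0.972, -0.0], [-0.0, -0.0, -1.0]]
ft_force: [0.9, 0.6, -1.1]
width: 0.0289
grasp_force: 45.0
```

Call:
{"fn": "apply_moves", "kwargs": {"increments": [{"fingers": 20, "offset": [0, 0, 0.03], "spin": 0}, {"fingers": 20, "offset": [0, 0, 0], "spin": 0}]}}

```text
t: 10.3
tcp_pos: [0.5452, -0.2123, 0.119]
tool_rot: [[-0.972, 0.234, 0.0], [0.234, 0.972, -0.0], [-0.0, -0.0, -1.0]]
ft_force: [-1.2, 0.3, 1.1]
width: 0.0293
grasp_force: 45.0
```

Call:
{"fn": "apply_moves", "kwargs": {"increments": [{"fingers": 20, "offset": [0, 0, 0.03], "spin": 0}, {"fingers": 20, "offset": [0, 0, 0], "spin": 0}]}}

```text
t: 10.5
tcp_pos: [0.5451, -0.2123, 0.1178]
tool_rot: [[-0.972, 0.234, 0.0], [0.234, 0.972, -0.0], [-0.0, -0.0, -1.0]]
ft_force: [0.3, -0.2, 3.1]
width: 0.0296
grasp_force: 45.0
```

Call:
{"fn": "apply_moves", "kwargs": {"increments": [{"fingers": 20, "offset": [0, 0, 0.03], "spin": 0}, {"fingers": 20, "offset": [0, 0, 0], "spin": 0}]}}

```text
t: 10.7
tcp_pos: [0.5451, -0.2123, 0.1166]
tool_rot: [[-0.972, 0.234, 0.0], [0.234, 0.972, -0.0], [-0.0, -0.0, -1.0]]
ft_force: [0.2, 0.0, 1.2]
width: 0.0292
grasp_force: 45.0
```

Call:
{"fn": "apply_moves", "kwargs": {"increments": [{"fingers": 20, "offset": [0, 0, 0.03], "spin": 0}, {"fingers": 20, "offset": [0, 0, 0], "spin": 0}]}}

```text
t: 10.9
tcp_pos: [0.5446, -0.212, 0.115]
tool_rot: [[-0.972, 0.234, -0.001], [0.234, 0.972, 0.0], [0.001, 0.0, -1.0]]
ft_force: [-0.7, 0.4, -0.3]
width: 0.0291
grasp_force: 45.0
```

Call:
{"fn": "apply_moves", "kwargs": {"increments": [{"fingers": 20, "offset": [0, 0, 0.03], "spin": 0}, {"fingers": 20, "offset": [0, 0, 0], "spin": 0}]}}

```text
t: 11.1
tcp_pos: [0.5448, -0.2121, 0.114]
tool_rot: [[-0.972, 0.234, -0.001], [0.234, 0.972, 0.0], [0.001, 0.0, -1.0]]
ft_force: [-1.0, 0.3, 0.7]
width: 0.0297
grasp_force: 45.0
```

Call:
{"fn": "apply_moves", "kwargs": {"increments": [{"fingers": 20, "offset": [0, 0, 0.03], "spin": 0}, {"fingers": 20, "offset": [0, 0, 0], "spin": 0}]}}

```text
t: 11.3
tcp_pos: [0.5451, -0.2122, 0.1133]
tool_rot: [[-0.972, 0.234, -0.0], [0.234, 0.972, 0.0], [0.0, 0.0, -1.0]]
ft_force: [-1.1, 1.0, 4.9]
width: 0.0293
grasp_force: 45.0
```

Call:
{"fn": "apply_moves", "kwargs": {"increments": [{"fingers": 20, "offset": [0, 0, 0.03], "spin": 0}, {"fingers": 20, "offset": [0, 0, 0], "spin": 0}]}}

```text
t: 11.5
tcp_pos: [0.5452, -0.2122, 0.1125]
tool_rot: [[-0.972, 0.234, 0.0], [0.234, 0.972, -0.0], [-0.0, 0.0, -1.0]]
ft_force: [-2.3, 1.7, 8.9]
width: 0.0294
grasp_force: 45.0
```

Call:
{"fn": "apply_moves", "kwargs": {"increments": [{"fingers": 20, "offset": [0, 0, 0.02], "spin": 0}, {"fingers": 20, "offset": [0, 0, 0], "spin": 0}]}}

```text
t: 11.7
tcp_pos: [0.5454, -0.2123, 0.1121]
tool_rot: [[-0.972, 0.234, 0.001], [0.234, 0.972, -0.0], [-0.001, -0.0, -1.0]]
ft_force: [-2.8, 1.5, 11.6]
width: 0.0295
grasp_force: 45.0
```

Call:
{"fn": "apply_moves", "kwargs": {"increments": [{"fingers": 20, "offset": [0, 0, 0.02], "spin": 0}, {"fingers": 20, "offset": [0, 0, 0], "spin": 0}]}}

```text
t: 11.9
tcp_pos: [0.5455, -0.2123, 0.1116]
tool_rot: [[-0.972, 0.234, 0.001], [0.234, 0.972, -0.0], [-0.001, -0.0, -1.0]]
ft_force: [-3.3, 1.6, 13.5]
width: 0.0292
grasp_force: 45.0
```

Call:
{"fn": "apply_moves", "kwargs": {"increments": [{"fingers": 20, "offset": [0, 0, 0.015], "spin": 0}, {"fingers": 20, "offset": [0, 0, 0], "spin": 0}]}}

```text
t: 12.1
tcp_pos: [0.5456, -0.2124, 0.1113]
tool_rot: [[-0.972, 0.234, 0.001], [0.234, 0.972, -0.0], [-0.001, -0.0, -1.0]]
ft_force: [-3.3, 1.2, 15.8]
width: 0.0294
grasp_force: 45.0
```

Call:
{"fn": "apply_moves", "kwargs": {"increments": [{"fingers": 20, "offset": [0, 0, 0.005], "spin": 0}, {"fingers": 20, "offset": [0, 0, 0], "spin": 0}, {"fingers": 20, "offset": [0, 0, 0], "spin": 0}]}}

```text
t: 12.4
tcp_pos: [0.5456, -0.2124, 0.1112]
tool_rot: [[-0.972, 0.234, 0.001], [0.234, 0.972, -0.0], [-0.001, -0.0, -1.0]]
ft_force: [-3.0, 1.3, 17.0]
width: 0.0294
grasp_force: 45.0
```

The stop is reached at about 17 N, and the tip is about 41 mm below the mouth. I'll unload and then pull.

Call:
{"fn": "apply_moves", "kwargs": {"increments": [{"fingers": 20, "offset": [0, 0, -0.04], "spin": 0}, {"fingers": 20, "offset": [0, 0, -0.04], "spin": 0}, {"fingers": 20, "offset": [0, 0, -0.04], "spin": 0}, {"fingers": 20, "offset": [0, 0, 0], "spin": 0}]}}

```text
t: 12.8
tcp_pos: [0.5452, -0.2123, 0.1143]
tool_rot: [[-0.972, 0.234, 0.0], [0.234, 0.972, -0.0], [-0.0, -0.0, -1.0]]
ft_force: [0.1, -0.9, 0.1]
width: 0.0291
grasp_force: 45.0
```

Call:
{"fn": "apply_moves", "kwargs": {"increments": [{"fingers": 20, "offset": [0, 0, -0.03], "spin": 0}, {"fingers": 20, "offset": [0, 0, 0], "spin": 0}]}}

```text
t: 13.0
tcp_pos: [0.5451, -0.2123, 0.1153]
tool_rot: [[-0.972, 0.234, -0.0], [0.234, 0.972, 0.0], [0.0, -0.0, -1.0]]
ft_force: [1.0, -0.5, -0.4]
width: 0.0297
grasp_force: 45.0
```

Call:
{"fn": "apply_moves", "kwargs": {"increments": [{"fingers": 20, "offset": [0, 0, -0.03], "spin": 0}, {"fingers": 20, "offset": [0, 0, 0], "spin": 0}]}}

```text
t: 13.2
tcp_pos: [0.5448, -0.2121, 0.1163]
tool_rot: [[-0.972, 0.234, -0.001], [0.234, 0.972, 0.0], [0.001, 0.0, -1.0]]
ft_force: [0.7, 0.2, -4.4]
width: 0.0293
grasp_force: 45.0
```

Call:
{"fn": "apply_moves", "kwargs": {"increments": [{"fingers": 20, "offset": [0, 0, -0.03], "spin": 0}, {"fingers": 20, "offset": [0, 0, 0], "spin": 0}]}}

```text
t: 13.4
tcp_pos: [0.5447, -0.2121, 0.1172]
tool_rot: [[-0.972, 0.234, -0.001], [0.234, 0.972, 0.0], [0.001, 0.0, -1.0]]
ft_force: [1.3, -0.4, -9.2]
width: 0.0292
grasp_force: 45.0
```

Call:
{"fn": "apply_moves", "kwargs": {"increments": [{"fingers": 20, "offset": [0, 0, -0.02], "spin": 0}, {"fingers": 20, "offset": [0, 0, 0], "spin": 0}]}}

```text
t: 13.6
tcp_pos: [0.5446, -0.212, 0.118]
tool_rot: [[-0.972, 0.234, -0.001], [0.234, 0.972, 0.0], [0.001, 0.0, -1.0]]
ft_force: [1.2, 0.2, -12.7]
width: 0.0296
grasp_force: 45.0
```

Call:
{"fn": "apply_moves", "kwargs": {"increments": [{"fingers": 20, "offset": [0, 0, 0.01], "spin": 0}, {"fingers": 20, "offset": [0, 0, 0], "spin": 0}, {"fingers": 20, "offset": [0, 0, 0], "spin": 0}, {"fingers": 20, "offset": [0, 0, 0], "spin": 0}, {"fingers": 20, "offset": [0, 0, 0], "spin": 0}]}}

```text
t: 14.1
tcp_pos: [0.5448, -0.2121, 0.1181]
tool_rot: [[-0.972, 0.234, -0.001], [0.234, 0.972, 0.0], [0.001, 0.0, -1.0]]
ft_force: [-0.3, 0.1, -14.5]
width: 0.029
grasp_force: 45.0
```

Call:
{"fn": "apply_moves", "kwargs": {"increments": [{"fingers": 20, "offset": [0, 0, 0], "spin": 0}, {"fingers": 20, "offset": [0, 0, 0], "spin": 0}, {"fingers": 20, "offset": [0, 0, 0], "spin": 0}, {"fingers": 20, "offset": [0, 0, 0], "spin": 0}, {"fingers": 20, "offset": [0, 0, 0], "spin": 0}, {"fingers": 20, "offset": [0, 0, 0], "spin": 0}, {"fingers": 20, "offset": [0, 0, 0], "spin": 0}, {"fingers": 20, "offset": [0, 0, 0], "spin": 0}, {"fingers": 20, "offset": [0, 0, 0], "spin": 0}]}}

```text
t: 15.0
tcp_pos: [0.5449, -0.2122, 0.1182]
tool_rot: [[-0.972, 0.234, -0.0], [0.234, 0.972, 0.0], [0.0, 0.0, -1.0]]
ft_force: [-1.0, -0.1, -13.3]
width: 0.0296
grasp_force: 45.0
```

The pull crept up to about 13 N. I'll ease it back to about 10 N and hold a full second there.

Call:
{"fn": "apply_moves", "kwargs": {"increments": [{"fingers": 20, "offset": [0, 0, 0.015], "spin": 0}, {"fingers": 20, "offset": [0, 0, 0], "spin": 0}, {"fingers": 20, "offset": [0, 0, 0], "spin": 0}]}}

```text
t: 15.3
tcp_pos: [0.5451, -0.2122, 0.1178]
tool_rot: [[-0.972, 0.234, 0.0], [0.234, 0.972, -0.0], [-0.0, 0.0, -1.0]]
ft_force: [-1.2, 1.1, -11.2]
width: 0.0294
grasp_force: 45.0
```

Call:
{"fn": "apply_moves", "kwargs": {"increments": [{"fingers": 20, "offset": [0, 0, 0], "spin": 0}, {"fingers": 20, "offset": [0, 0, 0], "spin": 0}]}}

```text
t: 15.5
tcp_pos: [0.5451, -0.2122, 0.1177]
tool_rot: [[-0.972, 0.234, -0.0], [0.234, 0.972, 0.0], [0.0, 0.0, -1.0]]
ft_force: [-0.7, 0.1, -12.3]
width: 0.0295
grasp_force: 45.0
```

Call:
{"fn": "apply_moves", "kwargs": {"increments": [{"fingers": 20, "offset": [0, 0, 0.007], "spin": 0}, {"fingers": 20, "offset": [0, 0, 0], "spin": 0}, {"fingers": 20, "offset": [0, 0, 0], "spin": 0}, {"fingers": 20, "offset": [0, 0, 0], "spin": 0}, {"fingers": 20, "offset": [0, 0, 0], "spin": 0}, {"fingers": 20, "offset": [0, 0, 0], "spin": 0}]}}

```text
t: 16.1
tcp_pos: [0.5451, -0.2122, 0.1175]
tool_rot: [[-0.972, 0.234, 0.0], [0.234, 0.972, -0.0], [-0.0, 0.0, -1.0]]
ft_force: [-0.5, -0.1, -10.2]
width: 0.0288
grasp_force: 45.0
```

Call:
{"fn": "apply_moves", "kwargs": {"increments": [{"fingers": 20, "offset": [0, 0, 0], "spin": 0}, {"fingers": 20, "offset": [0, 0, 0], "spin": 0}, {"fingers": 20, "offset": [0, 0, 0], "spin": 0}, {"fingers": 20, "offset": [0, 0, 0], "spin": 0}, {"fingers": 20, "offset": [0, 0, 0], "spin": 0}, {"fingers": 20, "offset": [0, 0, 0], "spin": 0}]}}

```text
t: 16.7
tcp_pos: [0.5451, -0.2123, 0.1174]
tool_rot: [[-0.972, 0.234, 0.0], [0.234, 0.972, -0.0], [-0.0, -0.0, -1.0]]
ft_force: [-0.4, 0.8, -10.7]
width: 0.0296
grasp_force: 45.0
```

It holds at 10 N. I'll unload and release.

Call:
{"fn": "apply_moves", "kwargs": {"increments": [{"fingers": 20, "offset": [0, 0, 0.03], "spin": 0}, {"fingers": 20, "offset": [0, 0, 0.03], "spin": 0}, {"fingers": 20, "offset": [0, 0, 0], "spin": 0}, {"fingers": 20, "offset": [0, 0, 0], "spin": 0}]}}

```text
t: 17.1
tcp_pos: [0.5457, -0.2125, 0.1157]
tool_rot: [[-0.972, 0.234, 0.002], [0.234, 0.972, -0.001], [-0.002, -0.0, -1.0]]
ft_force: [-1.3, -0.1, -0.3]
width: 0.0298
grasp_force: 45.0
```

Call:
{"fn": "apply_moves", "kwargs": {"increments": [{"fingers": 31, "offset": [0, 0, 0], "spin": 0}, {"fingers": 36, "offset": [0, 0, 0], "spin": 0}, {"fingers": 46, "offset": [0, 0, 0], "spin": 0}, {"fingers": 58, "offset": [0, 0, 0], "spin": 0}, {"fingers": 60, "offset": [0, 0, 0], "spin": 0}], "grip_force": 5}}

```text
t: 17.6
tcp_pos: [0.5452, -0.2123, 0.1151]
tool_rot: [[-0.972, 0.234, 0.0], [0.234, 0.972, -0.0], [-0.0, -0.0, -1.0]]
ft_force: [-0.6, -0.2, 0.7]
width: 0.0566
grasp_force: 0.0
```

Call:
{"fn": "apply_moves", "kwargs": {"increments": [{"fingers": 60, "offset": [0, 0, -0.1], "spin": 0}, {"fingers": 60, "offset": [0, 0, -0.3], "spin": 0}, {"fingers": 60, "offset": [0, 0, -0.5], "spin": 0}, {"fingers": 60, "offset": [0, 0, -0.6], "spin": 0}, {"fingers": 60, "offset": [0, 0, -0.6], "spin": 0}, {"fingers": 60, "offset": [0, 0, -0.4], "spin": 0}, {"fingers": 60, "offset": [0, 0, 0], "spin": 0}, {"fingers": 60, "offset": [0, 0, 0], "spin": 0}, {"fingers": 60, "offset": [0, 0, 0], "spin": 0}]}}

```text
t: 18.5
tcp_pos: [0.5445, -0.212, 0.2142]
tool_rot: [[-0.972, 0.234, -0.001], [0.234, 0.972, 0.001], [0.001, 0.0, -1.0]]
ft_force: [0.7, 0.3, -0.1]
width: 0.0601
grasp_force: 0.0
```

Run:
```python
from h import *
s=env.observe();R=np.array(s['tool_rot']);print(s['tcp_pos'],s['t'],s['ft_force'],s['width'])
p,d=save('wrist','w5');P=cloud(cam('wrist',s['tcp_pos'],R),d)
q=P[(np.hypot(P[:,0]-.545,P[:,1]+.212)<.03)&(P[:,2]>.1)&(P[:,2]<.17)]
t=q[q[:,2]>q[:,2].max()-.006];print(np.median(t[:,2]),t.mean(0),np.histogram(q[:,2],12))
```

```text
[ 0.54446167 -0.21197889  0.21416886] 18.5 [ 0.74556458  0.34727103 -0.09647711] 0.0601296783905303
0.14481749537736907 [ 0.54510482 -0.21234824  0.1447255 ] (array([ 34, 315,  14,  24,  24,  25,  33,  28,  34,  51, 113, 811]), array([0.10418976, 0.10777505, 0.11136034, 0.11494563, 0.11853091,
       0.1221162 , 0.12570149, 0.12928678, 0.13287207, 0.13645736,
       0.14004265, 0.14362793, 0.14721322]))
```

View pics/w5.png

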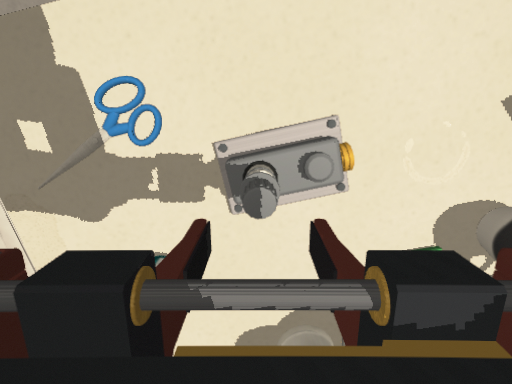

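The plug stands upright in the outlet at (260,190), with its top at 0.145. That puts the tip 38 mm below the mouth, inside the home range. The gripper is clear, so I'll hand in.

```bash
python3 -c "
from cell import env
print(env.close_job())"
```

```text
the job is handed in; nothing more can be done
None
```

The thick plug is in the outlet and locked: it was pushed to the stop at about 17–18 N and held an upward tug of about 10 N for over a second (the pull had first crept to about 13–14 N). I then released it upright, with only the thick plug handled, and handed the job in at about 18.5 s.

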